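Try the taper of a grinding pestle and free it with a drift

TASK

Check that the pestle's taper grips and lets go in the bench mill: take the pestle with the six-sided white body from the rack and seat it fully home in the mill's tapered socket with a light twisting push (never more than about 20 N; pushed straight it will not go home), then let go. Then push the steel drift into the slot from its own side of the mill, under the pestle's shank, and drive it steadily on until the pestle has popped loose, without touching the pestle meanwhile; leave it standing loose in the socket on the drift, its collar about 9 to 12 mm clear of the socket's face, and leave the other things where they are.

Things in the scene. Friction and masses are not known exactly. Their poses are not given: they have to be found in the camera images.
- pestle: The grinding pestle, 120 mm tall, 300 g, hanging shank-down in a rack hole. Origin: the shank's lower tip; z up its axis. From there up: round-ended tang 14 mm diameter (0 to 14 mm), steel taper 26 mm diameter growing to 30 mm (14 to 60 mm), steel collar 44 mm (60 to 66 mm), white six-sided body, 30 mm across flats (66 to 106 mm; flats face x, and every 60 degrees), domed top at 120 mm.
- collar (a point): The centre of the underside of the pestle's collar, 60 mm up the pestle's axis. Home means that the collar rests on the socket's face: this point on mouth.
- mill: The bench mill, fixed. Origin on the bench under the socket's axis; z up. White foot 170 mm (x) by 110 mm (y), top 30 mm up, with a white housing 64 mm high at x 33 to 83 mm; round steel barrel, 60 mm diameter, 56 to 100 mm up, with the tapered socket open at the top. Under the barrel two cheeks (y -26 to 26 mm) leave the slot, open at both ends, along y.
- mouth (a point): Centre of the socket's mouth, on the barrel's top face, 100 mm up, chamfered to 38 mm wide. The pestle enters freely to 7 mm short of home; then the taper bites like a stiff spring with friction: straight it needs over 25 N to go home, but turned to and fro by 0.3 rad or more while pushed, 5 to 20 N. Home is a hard stop. Let go, it stays locked; 10 to 45 N upward frees it.
- spindle (a joint): How far the spring-borne barrel is pressed down, m (0 at rest). It is preloaded: it stays up to 5 N of downward push, then sinks 1 mm per 6 N, with a stop at 6 mm; it springs back when let go.
- slot (a point): Middle of the slot's floor at its +y end: 26 mm from the axis along the mill's y, 30 mm up, level with the foot's top; axes as the mill's. The slot is 22 mm wide (its ends flared), 26 mm high and runs straight along y under the socket; the tang of a seated pestle hangs into it, its tip 10 mm above the floor.
- drift: The drift, a flat steel wedge with a black handle, 201 mm long, 130 to 210 g, lying on its flat sole. Origin: on the sole under the handle's middle; z up; the blade points along -y. Blade 14 mm wide, oiled, 5 mm thick at the tip, its upper side rising 1 in 6 to 23 mm at 108 mm from the tip, then level; handle 20 mm wide (x), 52 mm long, 26 mm high.
- drift_tip (a point): The middle of the drift's tip on its sole, 175 mm from the drift's origin along -y. With the sole on the slot's floor the blade meets a seated pestle's tang when the tip is about 30 mm past the axis, then lifts it 1 mm per 6 mm; 10 to 25 N of push, then it lets go. The pestle is loose once more than 7 mm above home.
- rack: A wooden rack block, fixed, 80 mm (x) by 150 mm (y), 70 mm high, origin under its centre. Two holes of 36 mm at y = -40 and +40 mm; in them hang, by their collars, the pestle and the disc head, in either order.
- disc_head: A bystander in the rack's other hole: the same steel shank, but a thin stem and a flat white disc of 42 mm on top; origin at the shank's tip.
- mortar: A bystander: a white bowl of 110 mm diameter, 55 mm high, on the bench.
- bottle: A bystander: a clear bottle, 54 mm diameter, 150 mm tall, on the bench.
- beaker: A bystander: a small glass beaker, 56 mm diameter, 65 mm tall, on the bench.

How it is judged (in metres and radians):
On the way, in this order (a step that is already met when the one before it is completed fails the run):
1. the pestle sits fully home in the socket (its collar within 1.5 mm of the socket's face) and holds there with the fingers off it (z of collar in the frame of mouth between -0.003 and 0.0015 m and horizontal distance between collar and mouth below 0.003 m and angle between pestle's own z axis and vertical below 0.06 rad and contact force between the fingers and pestle below 0.1 N), for 0.3 s.
2. the drift's tip has entered the slot from its +y mouth and reached past the socket's axis, under the pestle that is still seated (z of collar in the frame of mouth below 0.003 m and y of drift_tip in the frame of mill between -0.15 and 0.024 m and x of drift_tip in the frame of mill between -0.014 and 0.014 m and z of drift_tip in the frame of mill below 0.06 m and y of drift_tip in the frame of mill below -0.005 m and y of drift in the frame of mill above 0.05 m).
At the end, for the whole second after the job is handed in: The pestle stands upright and loose in the socket, its collar 8 to 13.5 mm above the socket's face, within 4 mm of its axis; the drift, let go, lies in the slot under it with its tip at least 40 mm past the axis; both at rest; the bystanders have not been moved (z of collar in the frame of mouth between 0.008 and 0.0135 m and horizontal distance between collar and mouth below 0.004 m and angle between pestle's own z axis and vertical below 0.08 rad and y of drift_tip in the frame of mill between -0.15 and 0.024 m and x of drift_tip in the frame of mill between -0.014 and 0.014 m and z of drift_tip in the frame of mill below 0.06 m and y of drift_tip in the frame of mill below -0.04 m and y of drift in the frame of mill above 0.05 m and linear speed of each of pestle, drift below 0.02 m/s and contact force between the fingers and drift below 0.1 N); the robot touches nothing.
It fails at once if the socket's barrel is pressed down by more than 2.9 mm (a push of over 22 N) (value of joint spindle above 0.0029 m).
It fails at once if the arm or fingers touch the pestle while the drift is in the slot (contact force between any of the arm, the fingers and pestle above 0.3 N and y of drift_tip in the frame of mill between -0.15 and 0.024 m and x of drift_tip in the frame of mill between -0.014 and 0.014 m and z of drift_tip in the frame of mill below 0.06 m).
It fails at once if a bystander is moved by more than 30 mm, or the disc head is lifted out (distance of any of mortar, bottle, beaker from where it was at the start of the episode above 0.03 m or distance of disc_head from where it was at the start of the episode above 0.015 m).
It also fails if it takes over 72 s, if anything falls off the work surface, if the arm or the gripper's body presses on something with over 40 N, if the wrist force passes 120 N, or if a joint passes its speed limit or range.

ROBOT

A 6-joint arm with a two-finger parallel gripper is mounted at the origin on the work surface. World frame = base frame: x ahead of the robot, y to its left, z up, the work surface at z = 0. Lengths are in mm, angles in rad, forces in N, time in s.
With the tool pointing down it reaches from about 300 to 775 mm from the base axis. Payload 14.6 kg.
Tool frame: the origin (TCP) lies on the centre line of the jaws, within the pads' length; the fingertips stand 19 mm ahead of it and the grasp point (between the pads) is the TCP (bot.tip_reach is the distance from the TCP to the fingertips, in mm); z points along the fingers, y is the line along which they close (so a half turn about z gives the same grasp; the last joint's range is limited). The gripper opens to 85 mm and grips with 20 to 120 N. Pads are 22 mm wide; open, the fingers measure 114 mm over their backs; the gripper's body (76 mm by 85 mm) begins 54 mm behind the grasp point. The pads swing forward as they close: fully open they stand 13 mm farther back than shut.
Start: joints at [-0.067, 0.3, 1.521, -0, 1.321, -0.067], TCP at [549.99, -0.002, 220.381] pointing down, gripper open.
Joint ranges: [-3.03, 3.03], [-0.79, 2.21], [0.23, 2.52], [-1.04, 4.18], [0, 3.07], [-2.55, 2.55]. Speed limits (rad/s): [2.22, 2.22, 2.57, 3.14, 3.14, 3.14].

INTERFACE

Orientations are given as a unit quaternion [w, x, y, z].
In Python, from rig import bot gives the robot as it stands. Calls block until the motion is done:
- bot.move_to(position, orientation): joint-space move of the TCP to a pose.
- bot.servo_line(position, attitude=None, speed=150, until_force=None): straight line of the TCP; attitude=None keeps the orientation; speed is the mean speed in mm/s. With until_force (N) it stops when the force on the tool has changed by that much, and returns True; else False.
- bot.move_joints(angles): joint-space move.
- bot.move_gripper(opening, grip_force=None): finger opening in mm; grip_force is the grip in N (None keeps the last); returns when the fingers have stopped.
- bot.dwell(seconds).
- bot.ik(position, orientation): joint angles nearest the present ones, or None.
- bot.read_state(): the state.
- bot.read_camera(name): name is "scene" or "side" or "wrist"; returns a dict with "image" (384x512x3 uint8, blue, green, red), "depth" (384x512 float32, mm along the optical axis (not along the pixel's ray), 0 where there is no reading), "fovy" (degrees; the focal length in pixels is half the picture's height over the tangent of half this angle, whatever the lens; pixels are square), "cx", "cy" (the principal point, pixels), "eye" and "attitude" of the camera in the world; the wrist camera has in their place "mount" (4x4, takes a point from camera to tool coordinates, whose origin is the TCP and whose axes are the flange's). Camera axes: x right, y down, z forward; pixel columns grow to the right and rows downward; lengths in mm; the calibration is good to about 2 mm. A picture is of the moment at which its call begins: read the wrist's pose just before it.
A pose or a line that the arm cannot do raises bot.MotionError and nothing moves.
- bot.finish_job(): hands the job in; it is judged then, once.
The state is a dict: "clock": time; "joint_positions": joint angles; "qvel": joint speeds; "effort": joint torques, N m; "ee_pos": TCP position; "tool_rot": TCP orientation; "ft_force": force on the tool from outside, world axes, zero at the start; "moment": the same for the moment, N m; "grip_width": finger opening in mm; "grip_force": force on a finger pad.
Only numpy, scipy, OpenCV 4.12 (cv2) and the standard library are available. Lean on these libraries where they do the work, as an engineer would, in place of code of your own. Each camera call takes 0.05 s, during which the arm holds its last target. There are 200 camera calls.

## Working session

There is one attempt and no reset: what is moved stays moved. The work goes in short steps, each a Python script; the robot and the scene stay as the last script left them, time stands still between calls to the robot, and variables do not carry over. Pictures are saved under pics/ and viewed, at most 10 in all, crops included, and the job is handed in when it is done.

```bash
mkdir -p pics; ls
cat > h.py <<'E'
import numpy as np, cv2
from scipy.spatial.transform import Rotation as R
from rig import bot
def rot(q): return R.from_quat([q[1],q[2],q[3],q[0]])
def quat(r):
    a=r.as_quat(); return [a[3],a[0],a[1],a[2]]
def cloud(c):
    d=c['depth'];f=d.shape[0]/2/np.tan(np.radians(c['fovy'])/2)
    v,u=np.mgrid[:d.shape[0],:d.shape[1]]
    p=np.stack([(u-c['cx'])/f*d,(v-c['cy'])/f*d,d],-1)
    if 'mount' in c:
        M=np.array(c['mount']);p=p@M[:3,:3].T+M[:3,3]
        Rw,t=rot(c['tool_rot']),np.array(c['ee_pos'])
    else:
        a=np.array(c['attitude']);Rw=rot(a) if a.size==4 else R.from_matrix(a); t=np.array(c['eye'])
    w=p.reshape(-1,3)@Rw.as_matrix().T+t
    w=w.reshape(p.shape); w[d==0]=np.nan
    return w
def snap(name):
    s=bot.read_state(); c=bot.read_camera(name)
    c['ee_pos']=s['ee_pos'];c['tool_rot']=s['tool_rot']
    return c
def down(yaw): # tool z down; tool y (closing) at angle yaw+90deg.. : x axis at yaw
    return R.from_euler('z',yaw)*R.from_euler('x',np.pi)
E
python3 - <<'E'
from h import *
import pickle
S={}
for n in ['scene','side','wrist']:
    c=snap(n);S[n]=c
    w=cloud(c); print(n,c.get('eye'),c.get('attitude'),c['fovy'],c['ee_pos'],c['tool_rot'])
pickle.dump(S,open('s.pkl','wb'))
cv2.imwrite('pics/a.png',np.hstack([S['scene']['image'],S['side']['image']])[:, :]) 
cv2.imwrite('pics/scene.png',S['scene']['image']);cv2.imwrite('pics/side.png',S['side']['image'])
print(S['wrist']['mount'],bot.read_state())
E
```

```text
pics
scene [1614.93060926 -407.17169244  852.00347819] [-0.40473458  0.73489092  0.48117775 -0.25415198] 44.16333783721489 [5.49728131e+02 2.78856729e-02 2.19794083e+02] [-4.70065456e-04  7.07095648e-01  7.07117638e-01 -4.11130231e-04]
side [383.61315817 861.03022162 835.84401263] [ 0.04696874 -0.08297508  0.91288155 -0.39693368] 53.24632451024078 [5.49748035e+02 1.00475891e-03 2.19795857e+02] [-4.61099345e-04  7.07121845e-01  7.07091457e-01 -3.94138326e-04]
wrist None None 70.42230569788845 [5.49776695e+02 2.26668241e-02 2.19880991e+02] [-3.98293010e-04  7.07110296e-01  7.07103071e-01 -3.42195266e-04]
[[-1.14958201e-03 -9.59985748e-01 -2.80046501e-01  7.14528975e+01]
 [ 9.99999327e-01 -1.06044087e-03 -4.69825936e-04  1.90935344e-01]
 [ 1.54053445e-04 -2.80046853e-01  9.59986321e-01 -1.54797897e+02]
 [ 0.00000000e+00  0.00000000e+00  0.00000000e+00  1.00000000e+00]] {'clock': 0.15, 'joint_positions': array([-6.66353653e-02,  3.00357921e-01,  1.52140842e+00,  2.06270802e-05,
        1.32071747e+00, -6.65883161e-02]), 'qvel': array([ 1.70585615e-03, -3.39989766e-05, -3.63424313e-03,  1.14188306e-03,
       -7.50630571e-04,  2.80851837e-04]), 'effort': array([ 1.15317634e-03, -5.43663168e+01, -3.61884356e+01, -9.07762978e-05,
        3.16729136e-03,  4.75633647e-05]), 'ee_pos': array([ 5.49820171e+02, -5.26196381e-03,  2.19956454e+02]), 'tool_rot': array([-3.41924554e-04,  7.07125153e-01,  7.07088268e-01, -2.85881634e-04]), 'ft_force': array([ 0.73481353,  0.05805316, -0.08416997]), 'moment': array([ 0.05739936, -0.02409309,  0.00220964]), 'grip_force': 0.0, 'grip_width': 85.12735590149815}
```

View pics/scene.png

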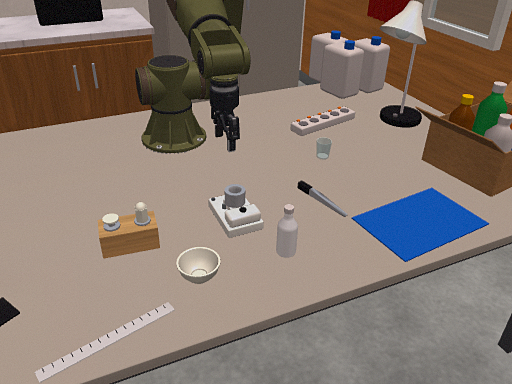

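View pics/side.png

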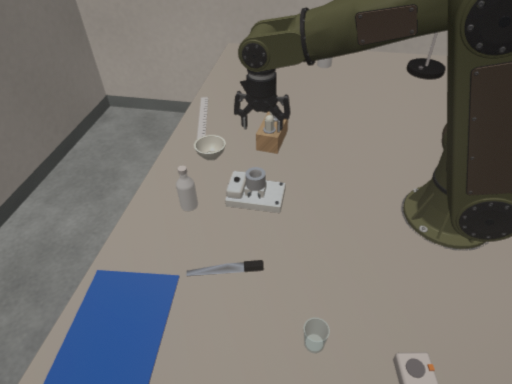

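Run:
```python
import pickle
from h import *
S=pickle.load(open('s.pkl','rb'))
# top-down height map from scene+side, 2mm cells
H=np.zeros((450,500));C=np.zeros((450,500,3),np.uint8)
for n in ['scene','side']:
    w=cloud(S[n]).reshape(-1,3);im=S[n]['image'].reshape(-1,3)
    ok=np.isfinite(w[:,0]);w=w[ok];im=im[ok]
    i=((w[:,0]-100)/2).astype(int);j=((w[:,1]+500)/2).astype(int)
    ok=(i>=0)&(i<450)&(j>=0)&(j<500)&(w[:,2]<200)
    for a,b,z,c in zip(i[ok],j[ok],w[ok,2],im[ok]):
        if z>H[a,b]: H[a,b]=z;C[a,b]=c
h=cv2.applyColorMap(np.clip(H*1.6,0,255).astype(np.uint8),cv2.COLORMAP_JET)
m=h[100:400]; m=cv2.resize(m,None,fx=1.6,fy=1.6,interpolation=cv2.INTER_NEAREST)
for k in range(0,1000,100): cv2.line(m,(int(k*.8),0),(int(k*.8),480),(255,255,255),1)
for k in range(0,600,100): cv2.line(m,(0,int(k*.8)),(800,int(k*.8)),(255,255,255),1)
cv2.imwrite('pics/map.png',m)
```

```text
(no output)
```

View pics/map.png

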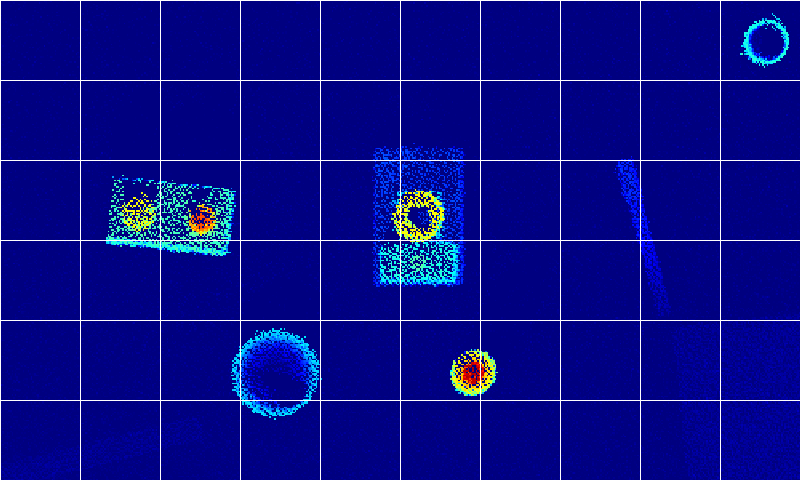

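The map shows the mill axis near (569, 22), with its housing on +x. The pestle (the taller head, scene pixel about (141,213)) is near (573, −249). The drift's handle is near (510, 282), with its blade pointing roughly +x (about 15° yaw). Next I'll look through the wrist camera over the rack and the drift.

Run:
```python
from h import *
import pickle
S=pickle.load(open('s.pkl','rb'))
q=quat(R.from_quat([.70710678,.70710678,0,0]))  # tool x=+y,y=+x
bot.move_to([573,-265,290],q); bot.dwell(.3); S['w_rack']=snap('wrist')
bot.move_to([569,10,290],q); bot.dwell(.3); S['w_mill']=snap('wrist')
bot.move_to([590,275,290],q); bot.dwell(.3); S['w_drift']=snap('wrist')
bot.move_to([573,-249,220],q)
pickle.dump(S,open('s.pkl','wb')); print(bot.read_state()['clock'])
im=[S[k]['image'] for k in('w_rack','w_mill','w_drift')]
cv2.imwrite('pics/w.png',np.vstack([np.hstack(im[:2]),np.hstack([im[2],im[2]*0])])[:, :])
a=cv2.resize(np.vstack([np.hstack(im[:2]),np.hstack([im[2],im[2]*0])]),(800,600)); cv2.imwrite('pics/w.png',a)
for k in ('w_rack','w_mill','w_drift'):
    w=cloud(S[k]).reshape(-1,3); w=w[np.isfinite(w[:,0])]
    print(k,S[k]['ee_pos'],np.histogram(w[:,2],bins=[-5,-2,2,4,8,12,16,20,24,28,32,60,66,72,74,78,85,92,97,100,103,106,112,118,125,130,135]))
```

```text
6.2833
w_rack [ 573.2057225  -264.215728    289.99944889] (array([    2, 99388, 34010,  2097,   653,   425,   506,   365,   400,
         440,  2886,    18,  3218,   887,   329,    77,    12,    26,
         555,   141,     8,    11,    60,   146,   256,    75]), array([ -5,  -2,   2,   4,   8,  12,  16,  20,  24,  28,  32,  60,  66,
        72,  74,  78,  85,  92,  97, 100, 103, 106, 112, 118, 125, 130,
       135]))
w_mill [569.09841534   9.30506193 289.87267972] (array([    4, 98805, 33716,   557,   176,   184,   206,   164,   217,
        3101,  3044,  1944,  1105,   269,   237,   223,   220,   312,
         322,  1207,   183,   297,   194,   101,    55,    25]), array([ -5,  -2,   2,   4,   8,  12,  16,  20,  24,  28,  32,  60,  66,
        72,  74,  78,  85,  92,  97, 100, 103, 106, 112, 118, 125, 130,
       135]))
w_drift [590.27242002 274.15575496 290.19901267] (array([    3, 88608, 30121, 16218,   468,   727,   420,   479,   815,
        1987,  2256,  1105,   412,    80,    66,   103,   113,    69,
          43,   135,     1,     0,     0,     0,     0,     0]), array([ -5,  -2,   2,   4,   8,  12,  16,  20,  24,  28,  32,  60,  66,
        72,  74,  78,  85,  92,  97, 100, 103, 106, 112, 118, 125, 130,
       135]))
```

View pics/w.png

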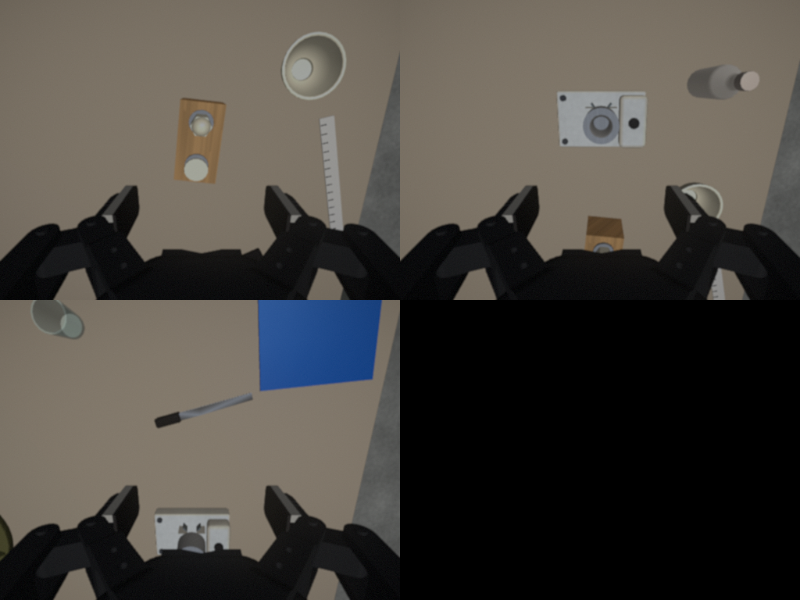

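The wrist views show the pestle at about (200,125) in the combined picture, the mill ring at (600,125) and the drift lying from (158,421) to (250,398). Now I'll fit positions and take tilted close views of the hexagonal body to get its yaw.

```bash
cat > fit.py <<'E'
from h import *
import pickle
from scipy.optimize import least_squares
S=pickle.load(open('s.pkl','rb'))
def pts(k,lo,hi,c,r):
    w=cloud(S[k]).reshape(-1,3); w=w[np.isfinite(w[:,0])]
    return w[(w[:,2]>lo)&(w[:,2]<hi)&(np.hypot(w[:,0]-c[0],w[:,1]-c[1])<r)]
def circ(p,r): 
    return least_squares(lambda c:np.hypot(p[:,0]-c[0],p[:,1]-c[1])-r,p[:,:2].mean(0),loss='soft_l1').x
for k in('scene','side','w_mill','wrist'):
    p=pts(k,98.5,102.5,(569,22),34)
    if len(p)<30: continue
    b=cv2.minEnclosingCircle(p[:,:2].astype(np.float32))
    f=pts(k,28,32,(569,22),110); r=cv2.minAreaRect(f[:,:2].astype(np.float32))
    print(k,len(p),'ring mean',p.mean(0),'encl',b,'annulus fit',least_squares(lambda c:np.clip(np.abs(np.hypot(p[:,0]-c[0],p[:,1]-c[1])-24.5)-5.5,0,9),p[:,:2].mean(0)).x,'foot',r)
for k in('scene','side','w_rack'):
    p=pts(k,74.5,78,(573,-249),26)
    r=pts(k,67,72,(573,-285),100)
    print(k,'rack',cv2.minAreaRect(r[:,:2].astype(np.float32)),r[:,2].mean(),'collar',len(p),cv2.minEnclosingCircle(p[:,:2].astype(np.float32)),'top',pts(k,124,140,(573,-249),20).mean(0))
for k in('scene','side','w_drift'):
    h=pts(k,22.5,30,(512,285),60); b=pts(k,3.5,30,(590,300),130)
    print(k,'handle',len(h),h[:,2].mean(),cv2.minAreaRect(h[:,:2].astype(np.float32)),'all',cv2.minAreaRect(b[:,:2].astype(np.float32)))
E
python3 fit.py
python3 - <<'E'
from h import *
import pickle
S=pickle.load(open('s.pkl','rb'))
M=np.array(S['w_rack']['mount'])
T=np.array([573,-249,95.])
for n,az in (('t1',90),('t2',60),('t3',120)):
    a=np.radians(az);el=np.radians(50)
    zc=-np.array([np.cos(a)*np.cos(el),np.sin(a)*np.cos(el),np.sin(el)])
    # camera x horizontal; image-up = +world up projected
    xc=np.cross(zc,[0,0,1]);xc/=np.linalg.norm(xc); xc=xc
    yc=np.cross(zc,xc)
    Rt=np.column_stack([xc,yc,zc])@M[:3,:3].T
    p=T-255*zc-Rt@M[:3,3]
    try:
        bot.move_to(p,quat(R.from_matrix(Rt))); bot.dwell(.3); S[n]=snap('wrist'); print(n,p,bot.read_state()['joint_positions'])
    except bot.MotionError as e: print(n,e,p)
pickle.dump(S,open('s.pkl','wb')); print(bot.read_state()['clock'])
ks=[k for k in('t1','t2','t3') if k in S]
cv2.imwrite('pics/t.png',np.hstack([cv2.resize(S[k]['image'][130:255,190:320],None,fx=2,fy=2.4,interpolation=2) for k in ks]))
E
```

```text
scene 122 ring mean [568.84118637  21.83576838 100.42185681] encl ((570.99072265625, 22.419517517089844), 32.801448822021484) annulus fit [570.5304904   22.46130519] foot ((569.4337158203125, 21.212257385253906), (173.4514617919922, 111.27544403076172), 0.08334016799926758)
side 94 ring mean [568.43794343  21.67626533  99.73499074] encl ((568.72216796875, 23.01590347290039), 30.5076961517334) annulus fit [568.66535316  23.32991207] foot ((567.3412475585938, 24.341402053833008), (107.99964141845703, 165.1298828125), 89.7688217163086)
w_mill 1065 ring mean [568.44603776  21.19831583 101.18997168] encl ((567.9512329101562, 20.68253517150879), 30.017446517944336) annulus fit [568.19352822  20.93544465] foot ((567.890869140625, 20.421634674072266), (108.76502227783203, 169.33628845214844), 89.86912536621094)
wrist 1702 ring mean [568.26932858  21.55817547 101.18634355] encl ((568.2263793945312, 20.672483444213867), 30.019628524780273) annulus fit [567.94445451  21.12650564] foot ((567.8427734375, 20.652950286865234), (108.09672546386719, 169.002197265625), 89.93464660644531)
scene rack ((
[... 1080 characters left out ...]
5), 16.43223762512207) all ((590.9364013671875, 276.6829833984375), (202.98233032226562, 190.08154296875), 76.63863372802734)
w_drift handle 560 26.28225882981945 ((534.1091918945312, 287.258544921875), (75.55339813232422, 19.965578079223633), 15.111754417419434) all ((597.1077880859375, 304.52069091796875), (237.19944763183594, 254.26963806152344), 46.84566116333008)
t1 the arm cannot take that pose within its joint ranges [ 573.08653823 -174.13484086  144.94976745]
t2 [ 610.50752387 -184.20813944  144.94976745] [-0.05142088  0.85470426  1.11771158 -0.84333308  1.70235139 -2.54498122]
t3 the arm cannot take that pose within its joint ranges [ 535.64236473 -184.12160121  144.94976745]
8.4333
```

```bash
cat > hexfit.py <<'E'
from h import *
import pickle
from scipy.optimize import least_squares
S=pickle.load(open('s.pkl','rb'))
def hexfit(k,lo=80,hi=104):
    w=cloud(S[k]).reshape(-1,3); w=w[np.isfinite(w[:,0])]
    p=w[(w[:,2]>lo)&(w[:,2]<hi)&(np.hypot(w[:,0]-572.2,w[:,1]+250)<22)][:,:2]
    best=None
    for y0 in np.radians(np.arange(-30,30,5)):
        def f(v):
            n=v[2]+np.arange(6)*np.pi/3
            return ((p-v[:2])@np.array([np.cos(n),np.sin(n)])).max(1)-15
        r=least_squares(f,[572.2,-250,y0],loss='soft_l1',f_scale=.5,x_scale=[1,1,.1])
        if best is None or r.cost<best.cost: best=r
    return k,len(p),best.x[:2],np.degrees(best.x[2]),np.sqrt(2*best.cost/max(1,len(p)))
if __name__=='__main__':
    for k in('t2','scene','side','w_rack'): print(hexfit(k))
E
python3 hexfit.py
python3 - <<'E'
import pickle,cv2
S=pickle.load(open('s.pkl','rb'))
cv2.imwrite('pics/t2.png',cv2.resize(S['t2']['image'][120:270,180:330],(600,600),interpolation=cv2.INTER_CUBIC))
E
```

```text
('t2', 498, array([ 572.68612183, -249.73263314]), np.float64(-35.24374824014187), np.float64(0.30448183393393424))
('scene', 89, array([ 572.95777534, -247.70976593]), np.float64(-35.31287311507519), np.float64(0.9285437713417747))
('side', 56, array([ 572.76428808, -249.30678736]), np.float64(-33.0152262751161), np.float64(0.9453481220211807))
('w_rack', 47, array([ 572.2137765 , -250.39535555]), np.float64(-35.43004959338816), np.float64(0.06966092141586788))
```

View pics/t2.png

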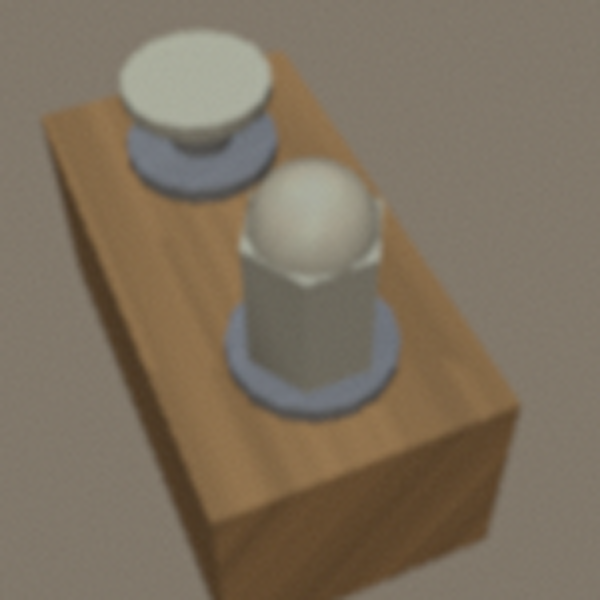

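The view shows the hexagon clearly, with an edge facing the camera. Flats lie at about 24.7° (mod 60). I'll grasp along that direction.

```bash
cat >> h.py <<'E'
BASE=R.from_quat([.70710678,.70710678,0,0])
def att(deg): return quat(R.from_euler('z',deg,degrees=True)*BASE)
def st(msg=''):
    s=bot.read_state(); print(msg,round(s['clock'],2),np.round(s['ee_pos'],2),'F',np.round(s['ft_force'],2),'M',np.round(s['moment'],2),'w',round(s['grip_width'],2),'g',round(s['grip_force'],1)); return s
E
python3 - <<'E'
from h import *
q=att(24.7)
bot.move_gripper(60)
bot.move_to([572.4,-250,200],q); print(bot.read_state()['joint_positions'])
bot.servo_line([572.4,-250,98],speed=120); st('at')
bot.move_gripper(20,grip_force=60); st('grip')
bot.servo_line([572.4,-250,220],speed=120); bot.dwell(.2);st('lift')
bot.servo_line([568.1,21,220],speed=200); bot.dwell(.3);st('over')
c=snap('wrist');import pickle
S=pickle.load(open('s.pkl','rb'));S['over']=c;pickle.dump(S,open('s.pkl','wb'))
S['side2']=snap('side'); 
cv2.imwrite('pics/over.png',np.hstack([c['image'][150:384,130:380],cv2.resize(S['side2']['image'][80:220,180:320],(468,468))[:234*2:2] if 0 else cv2.resize(S['side2']['image'][80:220,180:320],(234,234))]))
E
```

```text
[-4.69697359e-01  4.83457077e-01  1.31661809e+00 -5.76186878e-04
  1.34254095e+00 -9.02639325e-01]
at 11.27 [ 572.79 -250.18   98.86] F [-0.04  0.37 -0.19] M [-0.01 -0.04 -0.01] w 59.83 g 0.0
grip 11.66 [ 572.56 -250.21   98.96] F [-3.6   0.77  6.58] M [ 0.11  0.5  -0.01] w 27.49 g 59.4
lift 13.03 [ 572.27 -249.96  219.42] F [-0.76 -0.7  -3.41] M [ 0.01 -0.   -0.01] w 27.89 g 59.3
over 14.83 [568.11  20.65 219.96] F [ 0.86 -0.18 -3.17] M [-0.01  0.03 -0.03] w 27.48 g 59.3
```

View pics/over.png

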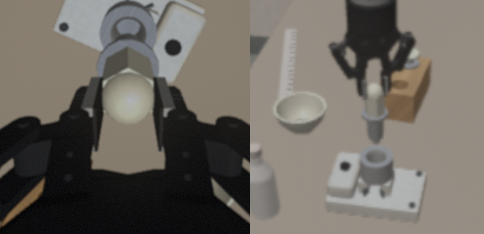

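The pestle is held upright on the flats, over the socket. I'll insert it freely first.

Run:
```python
from h import *
print(bot.servo_line([568.1,21,150],speed=80,until_force=7)); st('a')
print(bot.servo_line([568.1,21,139],speed=40,until_force=7)); bot.dwell(.2); st('b')
```

```text
False
a 15.96 [568.27  20.99 150.49] F [ 0.72  0.03 -2.39] M [ 0.01 -0.05 -0.03] w 27.97 g 59.4
False
b 16.58 [568.15  20.99 139.13] F [ 0.42  0.11 -4.71] M [ 0.11 -0.23 -0.02] w 27.78 g 59.5
```

```bash
cat > tw.py <<'E'
from h import *
import sys
z,n,ztop=float(sys.argv[1]),int(sys.argv[2]),float(sys.argv[3])
# each half-swing: descend only if push <11 N; back off if >17
sgn=1
for i in range(n):
    f=np.mean([bot.read_state()['ft_force'][2]]) +3.3
    if f<10: z-=.8
    elif f<13.5: z-=.3
    elif f>17: z-=-.6
    bot.servo_line([568.1,21,z],att(24.7+sgn*20),speed=12); sgn=-sgn
    s=bot.read_state(); f=s['ft_force'][2]+3.3
    print(i,round(s['clock'],2),'z',round(z,2),round(s['ee_pos'][2],2),'push',round(f,1),'lat',np.round(s['ft_force'][:2],1),'Mz',round(s['moment'][2],2))
    if f>19: print('high'); z+=1
print('zcmd',z)
E
python3 tw.py 138 6 0
```

```text
0 17.08 z 137.2 137.29 push 1.4 lat [1.4 0.2] Mz -0.01
1 17.93 z 136.4 136.52 push 1.0 lat [1.7 0.2] Mz -0.09
2 18.78 z 135.6 135.58 push 1.0 lat [2.5 0.9] Mz 0.02
3 19.63 z 134.8 134.89 push 0.6 lat [2.4 0.2] Mz -0.06
4 20.48 z 134.0 134.07 push 1.9 lat [1.8 0.6] Mz 0.11
5 21.33 z 133.2 133.31 push 2.7 lat [ 2.5 -1.1] Mz -0.07
zcmd 133.19999999999993
```

```bash
python3 tw.py 133.2 9 0
```

```text
0 22.18 z 132.4 132.51 push 3.2 lat [2.6 0.4] Mz 0.03
1 23.03 z 131.6 131.77 push 4.7 lat [ 2.6 -0.2] Mz 0.13
2 23.88 z 130.8 130.94 push 6.4 lat [ 2.1 -0.3] Mz -0.14
3 24.73 z 130.0 130.13 push 7.8 lat [ 2.4 -0.2] Mz 0.28
4 25.58 z 129.2 129.42 push 8.8 lat [ 1.6 -0.2] Mz -0.36
5 26.43 z 128.4 128.74 push 9.7 lat [ 2.9 -0.4] Mz 0.1
6 27.28 z 127.6 128.01 push 11.4 lat [ 1.2 -1.5] Mz -0.4
7 28.13 z 127.3 127.87 push 11.6 lat [ 1.9 -0.6] Mz 0.64
8 28.98 z 127.0 127.66 push 12.0 lat [ 0. -1.] Mz -0.48
zcmd 126.99999999999993
```

```bash
sed -i 's/f<13.5: z-=.3/f<15.5: z-=.5/' tw.py; python3 tw.py 127 6 0
```

```text
0 29.23 z 126.5 127.32 push 14.6 lat [-0.6 -0.7] Mz -0.49
1 30.08 z 126.0 127.05 push 16.5 lat [-1.1 -1.7] Mz 0.75
2 30.93 z 126.0 127.03 push 16.6 lat [-0.7 -0.8] Mz -0.75
3 31.78 z 126.0 127.04 push 16.2 lat [-0.4 -1.1] Mz 0.6
4 32.63 z 126.0 127.02 push 16.8 lat [-1.1 -0.5] Mz -0.61
5 33.48 z 126.0 127.06 push 17.1 lat [-0.6 -1. ] Mz 0.66
zcmd 126.0
```

At about 16.7 N the slope matches the barrel spring alone, and depth plus sink comes to 129.0, so the pestle is home. Next: unload, release and check.

Run:
```python
from h import *
import pickle
for z in (127.5,128.7):
    bot.servo_line([568.1,21,z],speed=8); s=st(z)
f=s['ft_force'][2]+3.3
if abs(f)<6: bot.move_gripper(70); st('open')
bot.servo_line([568.1,21,215],speed=150)
bot.move_to([568,10,290],att(0)); bot.dwell(.2)
S=pickle.load(open('s.pkl','rb')); S['seated']=snap('wrist'); S['seated_side']=snap('side')
pickle.dump(S,open('s.pkl','wb'))
for k in('seated','seated_side'):
    w=cloud(S[k]).reshape(-1,3);w=w[np.isfinite(w[:,0])]
    r=np.hypot(w[:,0]-568.1,w[:,1]-21)
    print(k,'top',np.sort(w[r<5,2])[-20:].mean(),'collar',np.median(w[(r>17.5)&(r<21.5)&(w[:,2]>102)&(w[:,2]<113),2]),'face',np.median(w[(r>24)&(r<29)&(w[:,2]>95)&(w[:,2]<113),2]))
st()
```

```text
127.5 33.82 [568.31  20.95 128.02] F [ 2.23 -0.15  7.29] M [-0.14 -0.42  0.69] w 27.98 g 60.7
128.7 34.12 [568.24  20.94 128.71] F [ 4.61 -1.23  2.98] M [-0.19 -0.92  0.75] w 27.58 g 60.3
seated top 395.25251698643035 collar 108.81526829211256 face 101.38501923773296
seated_side top 415.36801919646314 collar 106.18770616211447 face 99.19896151109299
 35.54 [567.8   10.12 288.9 ] F [ 0.49  0.36 -0.62] M [-0.03  0.02 -0.01] w 20.18 g 0.0
```

The force check just missed its threshold, so the gripper did not open before the arm rose, and the fingers slid off the pestle. I need to check exactly where it sits now.

Run:
```python
from h import *
import pickle
S=pickle.load(open('s.pkl','rb'))
for k in('seated','seated_side'):
    w=cloud(S[k]).reshape(-1,3);w=w[np.isfinite(w[:,0])&(w[:,2]<200)]
    r=np.hypot(w[:,0]-568.1,w[:,1]-21)
    print(k,'top',np.sort(w[(r<12),2])[-15:].round(1))
    for lo,hi in((17,19),(19,20.5),(20.5,22),(24,27),(27,29)):
        m=(r>lo)&(r<hi)&(w[:,2]>95)&(w[:,2]<118);print(lo,m.sum(),np.percentile(w[m,2],[10,25,50,75,90]).round(1) if m.sum() else '')
# reference: in rack same pestle wrist: top vs rack top
w=cloud(S['w_rack']).reshape(-1,3);w=w[np.isfinite(w[:,0])];r=np.hypot(w[:,0]-572.3,w[:,1]+250)
print('rack top',np.sort(w[(r<12),2])[-15:].round(1)); m=(r>19)&(r<21)&(w[:,2]>72)&(w[:,2]<85);print(np.percentile(w[m,2],[10,50,90]))
a=S['seated']['image'][60:260,180:330];b=S['seated_side']['image'][120:220,190:300]
cv2.imwrite('pics/seat.png',np.hstack([cv2.resize(a,(375,500),interpolation=2),cv2.resize(b,(425,500),interpolation=2)]))
```

```text
seated top [162.7 162.7 162.8 162.8 162.8 162.8 162.8 162.8 162.9 162.9 163.  163.
 163.1 163.3 163.4]
17 83 [108.1 108.5 108.9 109.4 109.8]
19 84 [107.9 108.5 109.  109.5 109.9]
20.5 99 [101.3 105.  108.2 108.8 109.5]
24 231 [100.4 100.9 101.3 101.8 102.3]
27 210 [100.4 100.8 101.5 102.  102.5]
seated_side top [158.  158.2 158.4 158.5 158.6 158.8 158.9 159.  159.3 159.5 159.6 159.9
 160.  160.2 161.8]
17 15 [105.  106.6 107.9 109.7 114.4]
19 15 [100.4 104.3 105.7 106.8 107.9]
20.5 17 [ 98.2  99.5 102.8 105.7 106.3]
24 22 [ 98.2  98.4  99.2 100.5 101.5]
27 15 [ 96.8  97.7  98.5  99.9 100.3]
rack top [403.6 403.7 403.7 403.7 403.7 403.8 403.8 403.8 403.9 404.  404.1 404.2
 404.2 404.5 404.9]
[76.44416568 77.35309803 78.34405302]
```

View pics/seat.png

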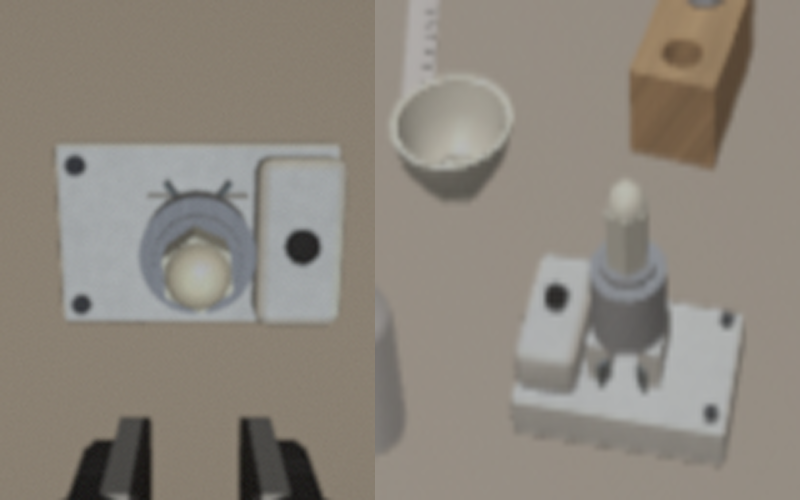

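The collar sits about 1.4 mm too high (7.65 mm measured from collar top to face, against 6.2 in the rack), so it has slipped partly loose. I'll regrasp at the current yaw (4.7°), twist it home again, and this time open the gripper unconditionally.

Run:
```python
from h import *
bot.move_gripper(60)
Y=4.7
bot.move_to([568.1,21,200],att(Y))
bot.servo_line([568.1,21,130.5],speed=120,until_force=10); st('at')
bot.move_gripper(20,grip_force=60); s=st('grip')
z=130.5; sgn=1
hist=[]
for i in range(11):
    f=bot.read_state()['ft_force'][2]
    if f<10: z-=.9
    elif f<15: z-=.5
    elif f>18: z+=.5
    bot.servo_line([568.1,21,z],att(Y+sgn*20),speed=14); sgn=-sgn
    s=bot.read_state(); f=s['ft_force'][2]; e=s['ee_pos'][2]
    print(i,round(s['clock'],2),round(z,2),round(e,2),'push',round(f,1),'depth',round(e+max(0,(f-5)/6),2),'Mz',round(s['moment'][2],2))
    hist.append(f)
    if i>2 and min(hist[-3:])>14.8: break
print('yaw',Y-sgn*20)
```

```text
at 37.19 [568.7   20.94 131.74] F [-0.57  0.1   0.67] M [-0.01 -0.06  0.  ] w 59.88 g 0.0
grip 37.59 [568.32  20.99 131.16] F [-1.56 -0.48  5.08] M [-0.01  0.26  0.05] w 27.34 g 58.8
0 38.09 129.6 130.34 push 7.8 depth 130.81 Mz -0.08
1 38.94 128.7 129.5 push 8.1 depth 130.02 Mz 0.49
2 39.79 127.8 128.8 push 10.2 depth 129.67 Mz -0.35
3 40.64 127.3 128.53 push 11.8 depth 129.67 Mz 0.66
4 41.49 126.8 128.19 push 13.7 depth 129.64 Mz -0.56
5 42.34 126.3 127.9 push 14.9 depth 129.54 Mz 0.15
6 43.19 125.8 127.53 push 17.3 depth 129.59 Mz -0.75
7 44.04 125.8 127.58 push 16.7 depth 129.53 Mz 0.47
yaw -15.3
```

```bash
python3 - <<'E'
from h import *
import pickle
z=125.8
for _ in range(10):
    f=bot.read_state()['ft_force'][2]
    if f<4: break
    z+=.6 if f>7 else .3
    bot.servo_line([568.1,21,z],speed=15)
st(f'z{z}')
bot.move_gripper(70); st('open'); bot.dwell(.2)
bot.servo_line([568.1,21,215],speed=170); 
bot.move_to([568,10,290],att(0)); bot.dwell(.15)
c=snap('wrist')
w=cloud(c).reshape(-1,3);w=w[np.isfinite(w[:,0])&(w[:,2]<200)]
r=np.hypot(w[:,0]-568.1,w[:,1]-21)
m=(r>17)&(r<20.5)&(w[:,2]>103)&(w[:,2]<118);n=(r>24)&(r<29)&(w[:,2]>97)&(w[:,2]<106)
print('top',np.sort(w[(r<12),2])[-10:].mean(),np.median(w[m,2]),np.median(w[n,2]))
s=st(); print(s['joint_positions'])
E
cat > d.py <<'E'
from h import *
import pickle
S=pickle.load(open('s.pkl','rb'))
w=cloud(S['w_drift']).reshape(-1,3); w=w[np.isfinite(w[:,0])]
d=np.array([np.cos(.265),np.sin(.265)]);n=np.array([-d[1],d[0]]);o=np.array([512,282.])
for _ in range(5):
    q=w[:,:2]-o; t=q@d; l=q@n
    m=(w[:,2]>6)&(np.abs(l)<16)&(t>-40)&(t<190)
    p=w[m,:2].astype(np.float32)
    vx,vy,x0,y0=cv2.fitLine(p,cv2.DIST_HUBER,0,.01,.01).ravel()
    d=np.array([vx,vy])*np.sign(vx);n=np.array([-d[1],d[0]])
    c=np.array([x0,y0]); o=c+d*((o-c)@d)
q=w[:,:2]-o;t=q@d;l=q@n
print('dir deg',np.degrees(np.arctan2(d[1],d[0])),'o',o)
m=(np.abs(l)<8)&(t>-60)&(t<220)
for a in range(-44,200,8):
    k=m&(t>=a)&(t<a+8); print(a,round(float(np.median(w[k,2])),1),end='; ')
k=(w[:,2]>22)&(np.abs(l)<16)&(t>-60)&(t<20); print('\nhandle t',np.percentile(t[k],[1,99]),'l',np.percentile(l[k],[2,98]))
k=(w[:,2]>3.8)&(np.abs(l)<10)&(t>100)&(t<220); print('tip',np.percentile(t[k],[98,99.5]))
im=S['w_drift']['image'];g=im.astype(int).sum(2).reshape(-1)
ww=cloud(S['w_drift']).reshape(-1,3);q=ww[:,:2]-o;tt=q@d;ll=q@n
k=(g<200)&(np.abs(ll)<16)&(tt>-60)&(tt<60);print('black t',np.percentile(tt[k],[1,99]),'l',np.percentile(ll[k],[2,98]))
E
python3 d.py
```

```text
z130.00000000000003 46.29 [568.28  20.99 130.03] F [ 5.35 -1.12  3.67] M [-0.16 -0.74  0.52] w 27.58 g 58.9
open 46.77 [567.94  21.02 129.84] F [ 0.21  0.84 -0.25] M [ 0.02 -0.    0.01] w 69.76 g 0.0
top 161.70963349148644 107.52241507015754 101.31298163330513
 48.23 [567.61  10.13 288.19] F [-0.06  0.26  0.37] M [-0.    0.03 -0.01] w 70.23 g 0.0
[-4.66662277e-02  3.00506746e-01  1.36378410e+00  5.50689324e-06
  1.48034149e+00 -4.62675619e-02]
dir deg -0.13495852 o [511.86164241 286.0751334 ]
-44 1.3; -36 1.6; -28 1.4; -20 2.0; -12 26.6; -4 26.7; 4 375.1; 12 382.5; 20 365.2; 28 352.5; 36 380.5; 44 387.2; 52 392.6; 60 390.1; 68 388.7; 76 388.8; 84 388.4; 92 393.4; 100 391.3; 108 384.0; 116 353.7; 124 360.5; 132 382.7; 140 375.8; 148 373.2; 156 1.5; 164 1.3; 172 1.5; 180 1.3; 188 1.2; 196 1.3; 
handle t [-5.91577966 19.87539028] l [-14.81846495   1.91307703]
tip [149.71841917 151.34141478]
black t [ 4.29314751 59.39833118] l [-14.74537102   7.79434226]
```

Now it is home: 6.2 mm from collar top to face, the same as in the rack. The drift fit picked up gripper pixels, so I'll restrict its height range.

```bash
sed -i "s/w=w\[np.isfinite(w\[:,0\])\]/w=w[np.isfinite(w[:,0])\&(w[:,2]<40)]/; s/g<200)/g<200)\&(ww[:,2]<40)/" d.py; python3 d.py
```

```text
dir deg 14.892702 o [511.92957172 282.26491919]
-44 1.4; -36 1.7; -28 1.3; -20 25.3; -12 27.4; -4 27.4; 4 27.2; 12 27.4; 20 27.2; 28 26.9; 36 24.4; 44 24.4; 52 24.1; 60 24.1; 68 24.3; 76 23.4; 84 22.4; 92 21.1; 100 19.9; 108 18.3; 116 17.3; 124 16.0; 132 14.5; 140 13.0; 148 11.9; 156 10.5; 164 9.3; 172 8.1; 180 6.9; 188 1.4; 196 1.5; 
handle t [-14.34294127  19.60440874] l [-10.39624006   8.55056416]
tip [215.62747725 218.93487102]
black t [-12.1725139  36.4560805] l [-8.83272878  8.95654048]
```

Run:
```python
from h import *
q=att(104.9)
bot.move_gripper(50)
bot.move_to([510.5,281.9,80],q)
bot.servo_line([510.5,281.9,22.3],speed=90,until_force=8); st('at')
bot.move_gripper(5,grip_force=90); s=st('grip')
print(bot.servo_line([510.5,281.9,80],speed=120)); st('lift')
bot.move_to([568.1,275,80],att(0)); bot.dwell(.2); s=st('pre'); print(s['joint_positions'])
c=snap('wrist')
w=cloud(c); m=np.isfinite(w[...,0])&(np.abs(w[...,0]-568)<15)&(w[...,1]>85)&(w[...,1]<235)&(w[...,2]>50)&(w[...,2]<100)
p=w[m]
for a in range(80,240,12):
    k=(p[:,1]>=a)&(p[:,1]<a+12)
    if k.sum(): print(a,k.sum(),'x',np.round(p[k].mean(0)[0],1),'zmax',np.percentile(p[k,2],80).round(1))
d=snap('side')['image']
cv2.imwrite('pics/dr.png',np.hstack([cv2.resize(c['image'],(400,300)),cv2.resize(d,(400,300))]))
```

```text
at 50.66 [510.8  282.02  22.74] F [-0.73 -0.24  0.51] M [-0.01  0.    0.02] w 50.04 g 0.0
grip 51.16 [510.51 281.93  22.39] F [-0.22  0.57 -0.83] M [-0.02  0.01  0.06] w 5.1 g 0.0
False
lift 51.79 [510.21 281.76  79.49] F [ 0.08 -1.65  0.11] M [-0.    0.01 -0.03] w 5.62 g 0.0
pre 53.56 [568.05 275.04  80.01] F [-0.07 -0.63  0.5 ] M [-0.01 -0.05 -0.04] w 4.62 g 0.0
[ 3.92889563e-01  6.15919399e-01  1.40557313e+00 -2.60217947e-06
  1.12008405e+00  3.92371932e-01]
```

View pics/dr.png

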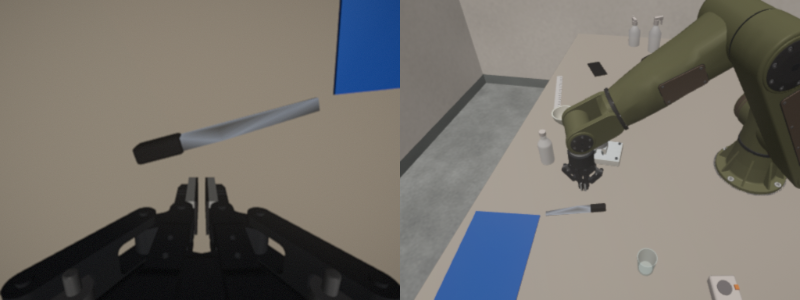

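The grasp missed: the fingers closed to 5 mm with no grip force. I'll locate the drift again from this view.

```bash
python3 - <<'E'
from h import *
import pickle
S=pickle.load(open('s.pkl','rb')); c=snap('wrist');S['w_drift0']=S.get('w_drift0',S['w_drift']); S['w_drift']=c; S['sd']=snap('side');S['sc']=snap('scene')
pickle.dump(S,open('s.pkl','wb'))
for k in('w_drift0','w_drift','side','sd','scene','sc'):
    w=cloud(S[k]).reshape(-1,3); g=S[k]['image'].reshape(-1,3).astype(int).sum(1)
    m=np.isfinite(w[:,0])&(w[:,2]>20)&(w[:,2]<32)&(g<170)&(w[:,0]>440)&(w[:,0]<620)&(w[:,1]>240)&(w[:,1]<400)
    p=w[m]; print(k,m.sum(),p.mean(0).round(1),cv2.minAreaRect(p[:,:2].astype(np.float32)) if len(p)>5 else '')
E
sed -i 's/282\.\])/300.])/' d.py; python3 d.py
```

```text
w_drift0 370 [523.8 285.8  27. ] ((523.56591796875, 285.5222473144531), (48.7773323059082, 17.77406883239746), 15.243121147155762)
w_drift 1407 [523.8 286.2  26.8] ((523.4661254882812, 285.4952697753906), (49.37924575805664, 18.448755264282227), 14.858110427856445)
side 109 [523.3 288.9  24.8] ((523.7642211914062, 288.1001281738281), (46.295692443847656, 16.552230834960938), 16.43223762512207)
sd 99 [523.5 289.   24.7] ((523.505126953125, 288.0076904296875), (43.84095001220703, 17.363740921020508), 17.66265869140625)
scene 60 [527.  282.3  25.7] ((525.8112182617188, 283.79345703125), (51.31660079956055, 21.22580337524414), 15.179760932922363)
sc 62 [526.5 282.7  25.1] ((523.9669799804688, 283.47869873046875), (54.706485748291016, 20.911977767944336), 19.30096435546875)
dir deg 14.507525 o [515.86446893 284.89751989]
-44 1.3; -36 1.3; -28 1.4; -20 26.7; -12 27.0; -4 27.0; 4 26.9; 12 27.0; 20 27.0; 28 24.5; 36 24.0; 44 23.8; 52 24.0; 60 23.9; 68 23.9; 76 22.9; 84 21.5; 92 20.4; 100 18.9; 108 17.6; 116 16.3; 124 15.0; 132 13.6; 140 12.3; 148 11.0; 156 9.7; 164 8.3; 172 7.0; 180 1.7; 188 1.3; 196 1.6; 
handle t [-17.55302955  19.72553827] l [-11.38219908   7.50317   ]
tip [216.75043267 219.05747154]
black t [-16.37093429  31.6889863 ] l [-10.18193734   7.81817966]
```

Run:
```python
from h import *
import pickle
bot.move_gripper(50)
bot.move_to([511,282.5,55],att(104.7))
s=st('pre'); print(rot(s['tool_rot']).as_matrix().round(3),s['joint_positions'].round(3))
c=snap('wrist');d=snap('side');e=snap('scene')
w=cloud(c).reshape(-1,3);g=c['image'].reshape(-1,3).astype(int).sum(1)
m=np.isfinite(w[:,0])&(w[:,2]>20)&(w[:,2]<32)&(np.hypot(w[:,0]-511,w[:,1]-282.5)<60); p=w[m]
print(m.sum(),p.mean(0))
q=(p-s['ee_pos'])@rot(s['tool_rot']).as_matrix(); print('tool frame',np.percentile(q,[2,50,98],axis=0).round(1))
cv2.imwrite('pics/pre.png',np.hstack([cv2.resize(c['image'],(400,300)),cv2.resize(d['image'][200:320,170:330],(400,300),interpolation=2)]))
```

```text
pre 55.88 [511.12 282.5   55.07] F [0.51 0.19 0.13] M [-0.    0.02 -0.02] w 49.73 g 0.0
[[-0.968 -0.253  0.   ]
 [-0.253  0.968  0.   ]
 [-0.     0.    -1.   ]] [ 0.442  0.557  1.569  0.     1.015 -1.384]
2205 [528.15950253 285.76839237  26.18405886]
tool frame [[-57.3 -10.8  26.7]
 [-15.5  -1.1  28.4]
 [ 13.2   8.4  32.1]]
```

View pics/pre.png

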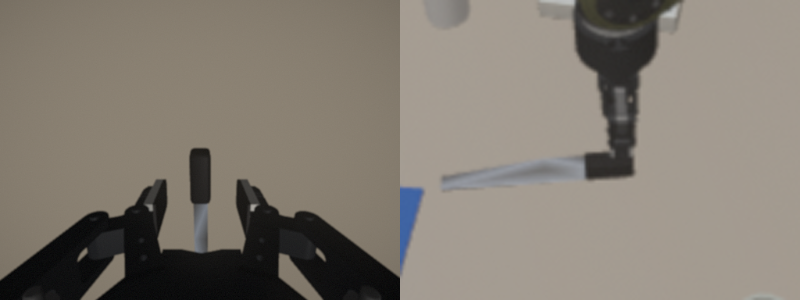

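The handle lies centred between the fingers. I'll retry, checking the grip before any lift.

Run:
```python
from h import *
bot.servo_line([511,282.5,21.3],speed=90); s=st('at')
bot.move_gripper(8,grip_force=60); s=st('grip')
c=snap('wrist'); cv2.imwrite('pics/g.png',cv2.resize(c['image'],(400,300)))
if s['grip_width']>14:
    bot.servo_line([511,282.5,70],speed=120); s=st('lift')
    if s['grip_width']>14:
        bot.move_to([568.1,275,70],att(0)); st('pre')
```

```text
at 56.55 [510.97 282.51  21.12] F [ 0.33  0.44 -0.19] M [-0.03  0.07 -0.02] w 50.24 g 0.0
grip 57.02 [511.05 282.55  21.46] F [-0.91  0.84  0.54] M [-0.02  0.03  0.01] w 8.1 g 0.0
```

View pics/g.png

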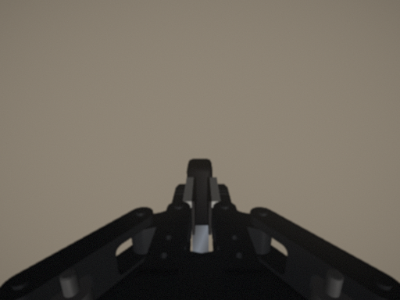

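Run:
```python
from h import *
print(bot.tip_reach)
s=bot.read_state();c=snap('wrist')
w=cloud(c);q=(w-s['ee_pos'])@rot(s['tool_rot']).as_matrix()
for v in (205,215,225,235,245,255):
    print(v,'z',w[v,226:290:3,2].round(0).tolist()); print('   y',q[v,226:290:3,1].round(0).tolist(),'x',q[v,256,0].round(0))
cv2.imwrite('pics/g2.png',cv2.resize(c['image'][190:290,190:322],(792,600),interpolation=cv2.INTER_CUBIC))
```

```text
19.0
205 z [3.0, 2.0, 1.0, 0.0, 1.0, 1.0, 7.0, 9.0, 9.0, 9.0, 9.0, 10.0, 11.0, 9.0, 7.0, 1.0, 2.0, 2.0, 0.0, 2.0, 2.0, 1.0]
   y [-21.0, -19.0, -17.0, -15.0, -13.0, -11.0, -9.0, -7.0, -5.0, -3.0, -1.0, 1.0, 3.0, 5.0, 7.0, 9.0, 11.0, 13.0, 15.0, 17.0, 19.0, 21.0] x 13.0
215 z [1.0, 1.0, 2.0, 1.0, 1.0, 24.0, 25.0, 26.0, 25.0, 26.0, 27.0, 25.0, 26.0, 26.0, 24.0, 0.0, 1.0, 1.0, 1.0, -0.0, 3.0, 1.0]
   y [-22.0, -20.0, -17.0, -15.0, -13.0, -10.0, -8.0, -6.0, -4.0, -3.0, -1.0, 1.0, 3.0, 4.0, 6.0, 9.0, 11.0, 13.0, 16.0, 18.0, 19.0, 22.0] x 13.0
225 z [2.0, 1.0, 1.0, 1.0, 1.0, 26.0, 26.0, 27.0, 28.0, 27.0, 27.0, 27.0, 27.0, 28.0, 27.0, 24.0, 1.0, 1.0, 0.0, 2.0, 0.0, 3.0]
   y [-22.0, -20.0, -18.0, -16.0, -14.0, -10.0, -8.0, -6.0, -4.0, -3.0, -1.0, 1.0, 3.0, 4.0, 6.0, 8.0, 11.0, 14.0, 16.0, 18.0, 20.0, 22.0] x 7.0
235 z [1.0, 1.0, 2.0, 1.0, 47.0, 48.0, 48.0, 47.0, 43.0, 27.0, 28.0, 26.0, 28.0, 44.0, 48.0, 48.0, 48.0, 48.0, 2.0, 1.0, 2.0, 1.0]
   y [-22.0, -20.0, -18.0, -16.0, -10.0, -8.0, -7.0, -5.0, -4.0, -3.0, -1.0, 1.0, 3.0, 4.0, 5.0, 7.0, 9.0, 10.0, 16.0, 18.0, 20.0, 22.0] x 1.0
245 z [51.0, 50.0, 51.0, 52.0, 59.0, 59.0, 60.0, 60.0, 45.0, 27.0, 28.0, 28.0, 27.0, 45.0, 59.0, 59.0, 59.0, 59.0, 51.0, 51.0, 51.0, 51.0]
   y [-16.0, -15.0, -13.0, -11.0, -9.0, -8.0, -6.0, -5.0, -4.0, -3.0, -1.0, 1.0, 3.0, 4.0, 5.0, 6.0, 8.0, 9.0, 11.0, 13.0, 15.0, 16.0] x -6.0
255 z [62.0, 61.0, 62.0, 68.0, 69.0, 68.0, 68.0, 69.0, 46.0, 28.0, 27.0, 27.0, 27.0, 46.0, 68.0, 70.0, 69.0, 69.0, 68.0, 62.0, 61.0, 61.0]
   y [-15.0, -13.0, -12.0, -10.0, -9.0, -7.0, -6.0, -5.0, -4.0, -3.0, -1.0, 1.0, 3.0, 4.0, 5.0, 6.0, 7.0, 9.0, 10.0, 12.0, 13.0, 15.0] x -13.0
```

Depth shows the closed pads hovering above the handle: the fingertips are really about 19 mm behind the TCP level, not ahead of it. I'll go about 32 mm lower (force-guarded) and grip nearer the handle's rear.

Run:
```python
from h import *
bot.move_gripper(36)
bot.servo_line([504.8,280.7,-11],speed=90,until_force=6); s=st('at')
bot.move_gripper(8,grip_force=90); s=st('grip')
open('gz','w').write(str(s['ee_pos'][2]))
if s['grip_width']>13:
    bot.servo_line([504.8,280.7,36],speed=140); s=st('lift')
    if s['grip_width']>13:
        bot.move_to([568.1,285,36],att(0)); st('pre')
        c=snap('wrist'); w=cloud(c).reshape(-1,3)
        p=w[np.isfinite(w[:,0])&(np.abs(w[:,0]-568)<16)&(w[:,1]>85)&(w[:,1]<330)&(w[:,2]>45)&(w[:,2]<78)]
        for a in range(85,330,12):
            k=(p[:,1]>=a)&(p[:,1]<a+12)
            if k.sum()>5: print(a,k.sum(),p[k].mean(0).round(1))
```

```text
at 57.92 [504.17 280.45 -11.89] F [-2.24 -1.79  9.18] M [-0.21  0.32 -0.01] w 36.22 g 4.6
grip 58.21 [505.24 280.85 -10.49] F [-1.02 -1.84 19.9 ] M [-0.37  0.4  -0.01] w 18.22 g 95.9
lift 58.7 [504.39 280.54  35.13] F [-0.05  0.4  -2.12] M [-0.05  0.05  0.05] w 18.17 g 87.9
pre 60.27 [567.87 284.93  35.56] F [ 0.62 -0.18 -1.51] M [ 0.04 -0.02  0.03] w 18.44 g 87.9
241 91 [567.9 252.1  72.6]
253 728 [567.8 259.   72.8]
265 778 [567.9 271.   72.9]
277 846 [567.9 283.2  73.1]
289 1594 [567.9 293.5  65.5]
```

The drift is held now. Insert it and drive it through.

Run:
```python
from h import *
bot.servo_line([568,283,20.5],speed=100); s=st('low')
hit=bot.servo_line([568,208,20.5],speed=70,until_force=9); s=st(f'in {hit}')
if not hit and bot.read_state()['grip_width']>13:
    bot.servo_line([568,180,20.1],speed=50); st('28past')
    bot.servo_line([568,150,20.1],speed=30); st('58past')
```

```text
low 60.63 [567.58 282.77  19.81] F [-0.3   0.52 -1.11] M [ 0.04  0.05 -0.04] w 18.6 g 87.9
in False 61.86 [567.94 208.36  20.45] F [-0.22  1.02 -0.12] M [ 0.09 -0.01 -0.03] w 17.87 g 87.9
28past 62.57 [567.85 179.49  19.86] F [ 0.85  0.1  -5.21] M [ 0.01 -0.03  0.03] w 18.26 g 87.9
58past 63.72 [567.82 150.93  20.05] F [-0.59  5.43 -4.49] M [ 0.92  0.11 -0.08] w 18.41 g 89.3
```

Run:
```python
from h import *
bot.servo_line([568,125,20.1],speed=28); st('end')
for k in('side','scene'):
    w=cloud(snap(k)).reshape(-1,3);w=w[np.isfinite(w[:,0])&(w[:,2]<190)];r=np.hypot(w[:,0]-568.5,w[:,1]-22)
    t=w[r<12]; print(k,len(t),np.sort(t[:,2])[-15:].round(1))
```

```text
end 64.76 [568.02 124.83  20.12] F [ 0.02  0.03 -2.64] M [0.07 0.04 0.02] w 18.32 g 89.3
side 0 []
scene 83 [167.4 167.4 167.4 167.8 167.9 168.  168.4 168.4 168.6 168.8 169.3 170.
 170.  171.7 172.2]
```

Run:
```python
from h import *
bot.move_gripper(40); st('open')
bot.servo_line([568,127,85],speed=120)
bot.servo_line([568,200,190],speed=200); bot.dwell(.1)
for k in('side','scene','wrist'):
    w=cloud(snap(k)).reshape(-1,3);w=w[np.isfinite(w[:,0])&(w[:,2]<190)];r=np.hypot(w[:,0]-568.3,w[:,1]-21.5)
    t=w[(r<12)]; m=(r>17)&(r<20.5)&(w[:,2]>103)&(w[:,2]<128)
    print(k,np.sort(t[:,2])[-8:].round(1), m.sum() and np.median(w[m,2]), t[t[:,2]>155].mean(0).round(1))
    h=w[(w[:,2]>50)&(w[:,2]<60)&(abs(w[:,0]-568)<15)&(w[:,1]>75)&(w[:,1]<150)]
    print(' handle y',len(h) and (h[:,1].min().round(1),h[:,1].max().round(1),h[:,2].mean().round(1),h[:,0].mean().round(1)))
st()
```

```text
open 65.2 [568.14 125.05  20.3 ] F [-0.24 -0.44  0.18] M [ 0.01  0.03 -0.01] w 40.03 g 0.0
side [] 121.96909039717252 [nan nan nan]
 handle y (np.float64(76.5), np.float64(135.0), np.float64(54.2), np.float64(568.0))
scene [169.2 169.4 169.8 169.9 170.6 170.8 171.2 171.4] 117.20194611281102 [571.9  19.9 164.9]
 handle y (np.float64(75.3), np.float64(134.5), np.float64(55.3), np.float64(571.5))
wrist [30.3 31.4 31.4] 0 [nan nan nan]
 handle y (np.float64(75.1), np.float64(133.3), np.float64(56.4), np.float64(567.8))
 66.93 [567.88 199.44 189.21] F [ 0.21  0.14 -0.62] M [ 0.01 -0.04  0.04] w 39.95 g 0.0<stdin>:8: RuntimeWarning: Mean of empty slice.
  ret = um.true_divide(
```

```bash
python3 -c "
from h import *
print(bot.finish_job())"
```

```text
the job is handed in; nothing more can be done
None
```

I handed the job in at about 67 s; my last camera measurements put the pestle loose about 10 mm above the socket face and the drift released about 89 mm past the axis, though the hand-in gave no verdict. My gripper failed to open after the first seating and pulled the pestle up about 1.4 mm, so I re-seated it fully home before driving the drift.

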